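# Chock the row of tins

### The job

Three tins lie on their sides in a row on the steel tray, free to roll away at the end that has no upturned edge. Take the tall orange wedge, not the low black one, stand it flat on the tray and slide its sloping face up snug against the last tin, square to it and centred on it. Leave the tins in their row and let go.

Things in the scene. Friction and masses are not known exactly. Their poses are not given: they have to be found in the camera images.
- chock: Orange wedge, 0.2 kg, 60 long (x) x 40 wide (y) x 36 mm high; origin centre of underside, z up. Slope faces +x: rises at 60 deg from toe x=+30 mm to top edge x=+9; flat top x=-30..+9. Starts flat on table; decoy: black wedge 80x35x14. Grip across the width near x=-12. Slope touches a tin when origin is 47 mm from tin axis, toe then 12 mm under the tin: set down farther off, slide in.
- tin_a_center (a point): Centre of the tin beside the tray's upturned edge. Tins: 57 mm diameter, 72 long, 0.18 kg, lying, free to roll, centre 29 mm above the tray floor; point z = tin axis, level, across the row (x, y turn as it rolls). Tray: fixed flat steel sheet on the table, 3 mm thick, 280 x 120 mm, midline under the row; no edges but one 40 mm high across this end.
- tin_b_center (a point): Centre of the middle tin (alike).
- tin_c_center (a point): Centre of the last tin (alike) at the open end: the chock goes against it on the side away from tin_b. The tray floor reaches 125 mm beyond this centre.
Mind the look-alikes: they are no part of the job. Of the things that look like the chock, take the one that is farthest to the robot's left at the start.

How it is judged:
At the end, for the whole second after the job is handed in: Orange chock at rest, flat on the tray (6 deg), slope toward the last tin: at most 12 mm short of touching, 5 mm under it; middles within 20 mm, width along the tin axis within 11 deg. Every tin within 15 mm of its start (x of tin_c_center in the frame of chock between 0.041 and 0.0586 m and y of tin_c_center in the frame of chock between -0.02 and 0.02 m and z of tin_c_center in the frame of chock between 0.024 and 0.034 m and angle between chock's own z axis and vertical below 0.1 rad and angle between the y axis of chock and the z axis of tin_c_center, either way round below 0.2 rad and distance of each of tin_a_center, tin_b_center, tin_c_center from where it was at the start of the episode below 0.015 m and linear speed of chock below 0.02 m/s).
It also fails if it takes over 32 s, if anything falls off the work surface, if the arm or the gripper's body presses on something with over 40 N, if the wrist force passes 120 N, or if a joint passes its speed limit or range.

### The arm

A 7-joint arm with a two-finger parallel gripper is mounted at the origin on a cart in front of the work surface, level with it; the furniture and walls round the work are solid. World frame = base frame: x ahead of the robot, y to its left, z up, the work surface at z = 0. Lengths are in m, angles in rad, forces in N, time in s.
With the tool pointing down it reaches from about 0.4 to 0.9 m from the base axis. Payload 5.5 kg.
Tool frame: the origin (TCP) lies at the very end of the fingers, on their centre line; the grasp point (between the pads) lies r.pinch_z behind it (r.pinch_z is the distance from the TCP to the grasp point, in m); z points along the fingers, y is the line along which they close (so a half turn about z gives the same grasp; the last joint's range is limited). The gripper opens to 92 mm and grips with 3 to 60 N. Pads are 19 mm wide; open, the fingers measure 130 mm over their backs; the gripper's body (75 mm by 190 mm) begins 47 mm behind the grasp point.
Start: joints at [-1.012, 0.501, -0.427, 1.55, 0.221, 1.138, -0.21], TCP at [0.189, 0.622, 0.227] pointing down, gripper open.
Joint ranges: [-2.88, 2.88], [-0.31, 2.03], [-1.54, 1.56], [0.2, 2.42], [-1.41, 4.55], [0.19, 2.02], [-2.57, 2.57]. Speed limits (rad/s): [2.57, 2.57, 3.14, 3.14, 3.14, 3.14, 3.14].

### API

Orientations are given as a 3x3 rotation matrix whose columns are the frame's x, y, z axes.
In Python, from plant import status, camera, camera_params, close_job, finder, r gives the robot as it stands.
- The arm moves only by the shell command python3 -m crank 'ROWS' [OPENING] [FORCE]. ROWS is JSON, one flat list of numbers, 6 for each row, row after row: the shift along the world's x, y, z in mm, then the turn, a rotation vector about the world's x, y, z in degrees. In form: [tx, ty, tz, rx, ry, rz, tx, ty, tz, rx, ry, rz, ...]. A call has exactly 5 rows; each row is the pose to reach, as a shift and turn from the pose commanded when the call began; what a row does not reach only later rows make up. A row lasts 1/8 s, in which the tool goes at most 62.5 mm and 10.7 degrees, less where a joint would pass 70% of its speed; a pose out of reach is approached as far as the arm can. A call with a gripper value outside its range is refused whole. OPENING is the opening in per cent of the stroke, from 0 (shut) to 100 (fully open), set as the call begins (- or left out, the last holds). The fingers move at their own pace and stop on an object; FORCE is the grip in N (left out, the last holds). Time passes only in rows, so rows that repeat a pose let the fingers close, or fill a call up. It gives the time, the measured TCP pose, the force, the opening and the grip force at its end, in the units of the state.
- status.get_state(): the state, without advancing time (a new reading comes with each control period).
- camera(name): name is "scene" or "top"; returns (picture, depth): 420x560x3 uint8, red, green, blue; 420x560 float32, m along the optical axis (not along the pixel's ray), 0 where there is no reading.
- camera_params(name): a dict with "fx", "fy", "cx", "cy" (pixels), "distortion" ([k1, k2, p1, p2, k3] as OpenCV has them; the pictures are not rectified), "eye" and "attitude" of the camera in the world. Camera axes: x right, y down, z forward; pixel columns grow to the right and rows downward; lengths in m; the calibration is good to about 2 mm. A picture is of the moment at which its call begins. camera_params takes no time and is no camera call.
- close_job(): hands the job in; it is judged then, once.
Trained networks look in the newest picture that a camera, given by its name, has taken for a name from the list of things; names that differ only in an ending like _2 or _b are one class to them, and where a whole thing is asked for, a point or a joint stands for the part that bears it (a point fixed in the world has none). Each returns a list of dicts, best first, with "score" (0 to 1); they miss things now and then, are a little off and sometimes report something else, mostly with a low value. They report only what shows in the picture. A call takes as long as a camera call. They do not tell look-alikes from the thing itself.
- finder.boxes_of(thing, camera): "centre" ([x, y, z] in m, in world coordinates, good to about 4 mm: the middle of the surface that is visible of it).
- finder.tip_of(thing, camera): "centre" ([x, y, z] in m, in world coordinates, good to about 4 mm: a listed point, or the origin of a listed thing).
The state is a dict: "clock": time; "q": joint angles; "qd": joint speeds; "joint_torque": joint torques, N m; "tcp_pos": TCP position; "ee_rot": TCP orientation; "force": force on the tool from outside, world axes, zero at the start; "wrist_torque": the same for the moment, N m; "finger_gap": opening from 0.0 (shut) to 1.0 (fully open); "grasp_force": force on a finger pad.
Only numpy, scipy, OpenCV 4.12 (cv2) and the standard library are available. Lean on these libraries where they do the work, as an engineer would, in place of code of your own. Each camera call takes 0.05 s, during which the arm holds its last target. There are 200 camera calls.

## Working session

There is one attempt and no reset: what is moved stays moved. The work goes in short steps, Python scripts to look and compute and a shell command to move; the robot and the scene stay as the last step left them, time stands still between calls to the robot, and variables do not carry over. Pictures are saved under pics/ and viewed, at most 10 in all, crops included, and the job is handed in when it is done.

```bash
mkdir -p pics
cat > h.py <<'E'
import numpy as np, cv2
from plant import status, camera, camera_params, close_job, finder, r
def cloud(name):
    im,d=camera(name); p=camera_params(name)
    K=np.array([[p['fx'],0,p['cx']],[0,p['fy'],p['cy']],[0,0,1]])
    h,w=d.shape; g=np.stack(np.meshgrid(np.arange(w),np.arange(h)),-1).reshape(-1,1,2).astype(float)
    u=cv2.undistortPoints(g,K,np.array(p['distortion'])).reshape(h,w,2)
    c=np.dstack([u[...,0]*d,u[...,1]*d,d])
    P=c@np.array(p['attitude']).T+np.array(p['eye'])
    P[d==0]=np.nan
    return im,P
E
python3 - <<'E'
from h import *
for n in ('top','scene'):
    im,P=cloud(n); np.savez('pics/%s.npz'%n,im=im,P=P); cv2.imwrite('pics/%s1.png'%n,im[...,::-1])
    p=camera_params(n); print(n,p['eye'],p['attitude'])
    for t in ('chock','tin_c_center'):
        for x in finder.tip_of(t,n): print(t,np.round(x['centre'],3),round(x['score'],2))
print(r.pinch_z,status.get_state())
E
```

```text
top [ 0.28087444 -0.14411214  1.42206709] [[-0.02336445 -0.98060666  0.19458847]
 [-0.99972643  0.02312782 -0.00348821]
 [-0.00107985 -0.19461674 -0.98087877]]
chock [ 0.573 -0.177  0.   ] 0.88
chock [ 0.607 -0.506  0.001] 0.78
chock [ 0.664 -0.395  0.001] 0.55
tin_c_center [0.556 0.153 0.03 ] 0.7
scene [-0.42115224 -0.91983372  0.7455621 ] [[ 0.62069372 -0.37761434  0.68712933]
 [-0.78404707 -0.29549051  0.54585304]
 [-0.00308174 -0.8775493  -0.47947652]]
chock [ 0.573 -0.174 -0.001] 0.92
chock [ 0.558 -0.59   0.003] 0.71
chock [ 0.605 -0.506 -0.001] 0.62
chock [ 0.664 -0.393  0.001] 0.56
tin_c_center [0.561 0.153 0.03 ] 0.85
0.0188 {'clock': 0.3, 'q': array([-1.01178267,  0.50122143, -0.42689956,  1.55074806,  0.22073408,
        1.1382996 , -0.21028649]), 'qd': array([ 0.00152298, -0.00240117, -0.00140006, -0.00298666, -0.00063743,
       -0.00061263,  0.00104876]), 'joint_torque': array([ 5.17038701e-03, -5.65865278e+01, -5.80134764e+00, -2.78944927e+01,
       -6.71181944e-02,  2.67994381e-02,  1.67158396e-04]), 'tcp_pos': array([0.18940563, 0.62154312, 0.22637299]), 'ee_rot': array([[-9.56564091e-01,  2.91521974e-01, -2.79530427e-04],
       [ 2.91522094e-01,  9.56563906e-01, -6.02283726e-04],
       [ 9.18097758e-05, -6.57612280e-04, -9.99999780e-01]]), 'force': array([-0.03648691,  0.0505095 ,  0.06983339]), 'wrist_torque': array([ 0.01316349, -0.03694244, -0.00588155]), 'grasp_force': 0.0, 'finger_gap': 1.0000219244106303}
```

View pics/top1.png

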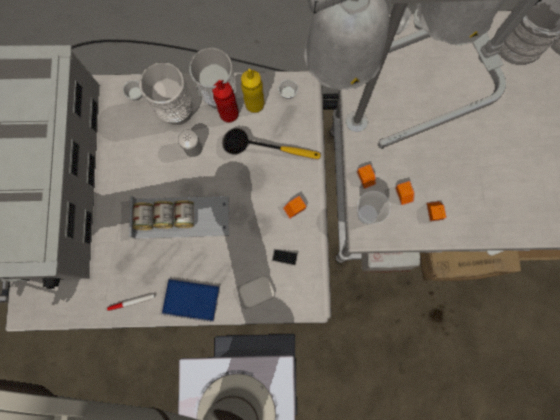

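View pics/scene1.png

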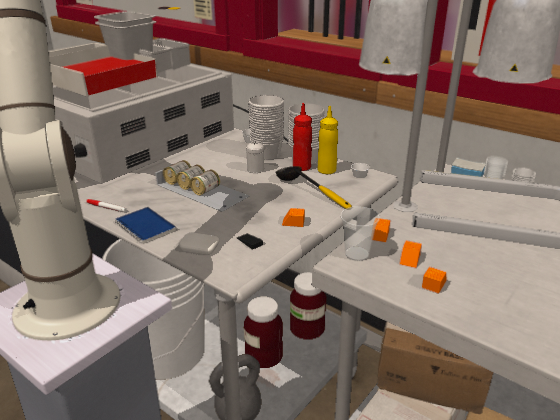

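Top view: orange candidates are at (295,206), (367,174), (405,192) and (437,211), and the low black wedge is at (285,257). The one farthest to the robot's left is (295,206), at about (0.573,-0.177), so I choose it. The tins are at (142/163/184,215), with the upturned edge at the left (x≈133). The open end of the tray points right, toward -y.

Run:
```python
from h import *
for n in ('top','scene'):
    z=np.load('pics/%s.npz'%n); im,P=z['im'],z['P']
    hsv=cv2.cvtColor(im,cv2.COLOR_RGB2HSV)
    reg=(abs(P[...,0]-.573)<.07)&(abs(P[...,1]+.177)<.07)
    m=reg&(hsv[...,1]>140)&(hsv[...,0]<22)&(P[...,2]>.006)
    Q=P[m]; print(n,'n',len(Q),'zmax',np.percentile(Q[:,2],95))
    top=Q[Q[:,2]>.031]; rect=cv2.minAreaRect((top[:,:2]*1000).astype(np.float32)); print('top face',rect,top.mean(0))
    print('all',cv2.minAreaRect((Q[:,:2]*1000).astype(np.float32)))
    sl=Q[(Q[:,2]<.028)]; print('slope mean',sl.mean(0),len(sl))
    # tins
    T=P[(P[...,2]>.045)&(P[...,2]<.075)&(abs(P[...,0]-.56)<.08)&(P[...,1]>.1)&(P[...,1]<.36)]
    print('tins',cv2.minAreaRect((T[:,:2]*1000).astype(np.float32)),T[:,1].min(),T[:,1].max())
    hh,e=np.histogram(T[:,1],bins=np.arange(.1,.36,.008))
    print([(round(a,3),round(float(T[(T[:,1]>=a)&(T[:,1]<a+.008),2].mean()),4),k) for a,k in zip(e,hh) if k])
    for t in ('tin_a_center',):
        for x in finder.tip_of(t,n): print(t,np.round(x['centre'],3),round(x['score'],2))
z=np.load('pics/top.npz');im=z['im']
c=cv2.resize(im[185:265,120:320],(800,320),interpolation=cv2.INTER_CUBIC)
z=np.load('pics/scene.npz');im=z['im']
d=cv2.resize(im[150:255,150:320],(453,280),interpolation=cv2.INTER_CUBIC)
o=np.zeros((600,800,3),np.uint8);o[:320]=c;o[320:,:453]=d
cv2.imwrite('pics/crop1.png',o[...,::-1])
```

```text
top n 277 zmax 0.040465840107498964
top face ((577.0059814453125, -183.1832275390625), (39.83107376098633, 44.04430389404297), 28.48037338256836) [ 0.57654755 -0.18335276  0.03683071]
all ((573.3379516601562, -178.203857421875), (40.155784606933594, 58.03450012207031), 32.18437194824219)
slope mean [ 0.56151973 -0.16534447  0.01783939] 73
tins ((557.1610717773438, 208.6361083984375), (111.8312759399414, 178.55897521972656), 1.3687829971313477) 0.11879232894124767 0.2985891829095364
[(np.float64(0.116), 0.0479, np.int64(23)), (np.float64(0.124), 0.0529, np.int64(80)), (np.float64(0.132), 0.0582, np.int64(76)), (np.float64(0.14), 0.0605, np.int64(70)), (np.float64(0.148), 0.06, np.int64(70)), (np.float64(0.156), 0.057, np.int64(58)), (np.float64(0.164), 0.0513, np.int64(49)), (np.float64(0.172), 0.0464, np.int64(8)), (np.float64(0.18), 0.0512, np.int64(68)), (np.float64(0.188), 0.0563, np.int64(76)), (np.float64(0.196), 0.059, np.int64(74)), (np.float64(0.204), 0.0598, np.int64(68)), (np.float64(0.212), 0.059, np.int64(63)), (np.float64(0.22), 0.054, np.int64(54)), (np.float64(0.228), 
[... 1201 characters left out ...]
72), 0.0497, np.int64(4)), (np.float64(0.18), 0.05, np.int64(51)), (np.float64(0.188), 0.0547, np.int64(58)), (np.float64(0.196), 0.0585, np.int64(50)), (np.float64(0.204), 0.0586, np.int64(30)), (np.float64(0.212), 0.0573, np.int64(20)), (np.float64(0.22), 0.0537, np.int64(5)), (np.float64(0.228), 0.0473, np.int64(3)), (np.float64(0.236), 0.0503, np.int64(28)), (np.float64(0.244), 0.0522, np.int64(54)), (np.float64(0.252), 0.0568, np.int64(53)), (np.float64(0.26), 0.0588, np.int64(36)), (np.float64(0.268), 0.0588, np.int64(19)), (np.float64(0.276), 0.0539, np.int64(14)), (np.float64(0.284), 0.0464, np.int64(3)), (np.float64(0.292), 0.0462, np.int64(3))]
tin_a_center [0.557 0.27  0.03 ] 0.61
```

View pics/crop1.png

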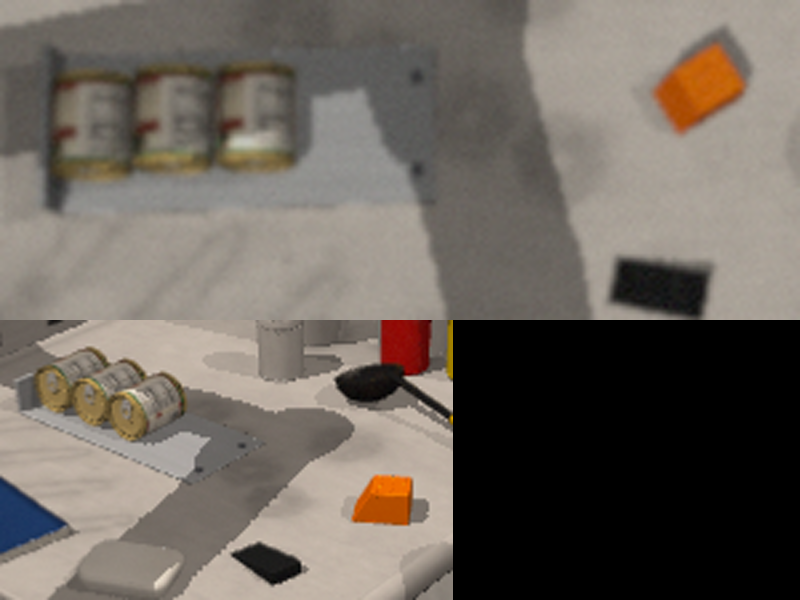

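Crop: the orange wedge at (295,206) is tall and its slope faces image lower-left (yaw ≈121°). The black one is low, so the choice holds. The tin row runs along y and the open end is toward -y. Next I check clearance along the path and fit the tins.

Run:
```python
from h import *
from scipy.optimize import least_squares
z=np.load('pics/top.npz'); P=z['P']; s=np.load('pics/scene.npz')['P']
for n,A in(('top',P),('scene',s)):
  for y0 in (.150,.207,.265):
    T=A[(A[...,2]>.042)&(A[...,2]<.075)&(abs(A[...,0]-.557)<.025)&(abs(A[...,1]-y0)<.022)]
    f=least_squares(lambda p:np.hypot(T[:,1]-p[0]-p[2]*(T[:,0]-.557),T[:,2]-p[1])-.0285,[y0,.032,0],loss='soft_l1',f_scale=.002)
    B=A[(A[...,2]>.052)&(A[...,2]<.065)&(abs(A[...,0]-.557)<.07)&(abs(A[...,1]-y0)<.012)]
    print(n,f.x,len(T),'x ext',np.percentile(B[:,0],[2,98]))
a,b=np.array([.189,.622]),np.array([.579,-.187]);
for t in np.linspace(0,1,12):
    c=a+t*(b-a); m=np.hypot(P[...,0]-c[0],P[...,1]-c[1])<.12
    print(np.round(c,2),np.round(np.nanpercentile(P[m][:,2],[50,99.5]),3) if m.any() else None)
```

```text
top [ 1.46858151e-01  3.21190398e-02 -2.87315480e-05] 252 x ext [0.52232894 0.59223938]
top [0.20651258 0.03188608 0.01787084] 262 x ext [0.52412671 0.5913395 ]
top [0.26485155 0.03211713 0.01280294] 265 x ext [0.51914648 0.5891869 ]
scene [0.14967328 0.0327327  0.02302627] 100 x ext [0.52137054 0.59368778]
scene [ 0.20928014  0.03261885 -0.00909852] 113 x ext [0.52189609 0.59287674]
scene [ 0.26837473  0.03247703 -0.06963625] 116 x ext [0.51996373 0.58907818]
[0.19 0.62] [-0.893  0.006]
[0.22 0.55] [-0.002  0.007]
[0.26 0.47] [-0.     0.229]
[0.3 0.4] [0.001 0.233]
[0.33 0.33] [0.001 0.232]
[0.37 0.25] [0.001 0.018]
[0.4  0.18] [0.002 0.018]
[0.44 0.11] [0.002 0.062]
[0.47 0.03] [0.001 0.054]
[ 0.51 -0.04] [0.001 0.01 ]
[ 0.54 -0.11] [0.001 0.04 ]
[ 0.58 -0.19] [0.001 0.04 ]
```

```bash
python3 -m crank '[0,0,55,0,0,0, 0,0,110,0,0,0, 25,-50,110,0,0,-5, 50,-105,110,0,0,-11, 77,-160,110,0,0,-16]' 100 && python3 -m crank '[27,-55,0,0,0,-5, 54,-110,0,0,0,-10, 81,-165,0,0,0,-15, 108,-220,0,0,0,-20, 135,-275,0,0,0,-26]'
```

```text
clock: 1.02
tcp_pos: [0.267, 0.4602, 0.3369]
ee_rot: [[-0.838, 0.546, 0.0], [0.546, 0.838, 0.001], [-0.0, 0.001, -1.0]]
force: [0.4, 0.2, -0.1]
finger_gap: 0.997
grasp_force: 0.0
clock: 1.65
tcp_pos: [0.4021, 0.185, 0.3372]
ee_rot: [[-0.513, 0.858, 0.001], [0.858, 0.513, 0.001], [-0.0, 0.001, -1.0]]
force: [0.5, -0.1, 0.5]
finger_gap: 1.0
grasp_force: 0.0
```

```bash
python3 -m crank '[24,-50,0,0,0,0, 48,-100,0,0,0,0, 72,-150,-10,0,0,0, 95,-200,-30,0,0,0, 119,-250,-50,0,0,0]' && python3 -m crank '[20,-40,-40,0,0,0, 40,-80,-80,0,0,0, 58,-122,-120,0,0,0, 58,-122,-165,0,0,0, 58,-122,-197,0,0,0]'
python3 - <<'E'
from h import *
print(status.get_state()['tcp_pos'])
for n in('top','scene'):
    im,P=cloud(n); cv2.imwrite('pics/%s2.png'%n,im[...,::-1])
    for x in finder.tip_of('chock',n): print(np.round(x['centre'],3),round(x['score'],2))
o=cv2.resize(im[170:260,230:350],(640,480),interpolation=cv2.INTER_CUBIC);cv2.imwrite('pics/crop2.png',o[...,::-1])
E
```

```text
clock: 2.28
tcp_pos: [0.5212, -0.0647, 0.2867]
ee_rot: [[-0.516, 0.856, 0.002], [0.856, 0.516, 0.0], [-0.001, 0.001, -1.0]]
force: [0.6, 1.5, 0.2]
finger_gap: 1.004
grasp_force: 0.0
clock: 2.9
tcp_pos: [0.5775, -0.1857, 0.0874]
ee_rot: [[-0.515, 0.857, -0.002], [0.857, 0.515, 0.0], [0.001, -0.002, -1.0]]
force: [0.1, 0.7, 0.2]
finger_gap: 0.999
grasp_force: 0.0
[ 0.57751595 -0.18570662  0.08736315]
[ 0.555 -0.592  0.   ] 0.84
[ 0.663 -0.397 -0.001] 0.66
[ 0.608 -0.504 -0.   ] 0.53
[ 0.556 -0.589  0.004] 0.87
[ 0.609 -0.505 -0.002] 0.75
[ 0.663 -0.395 -0.001] 0.65
[ 0.574 -0.172 -0.003] 0.55
```

View pics/crop2.png

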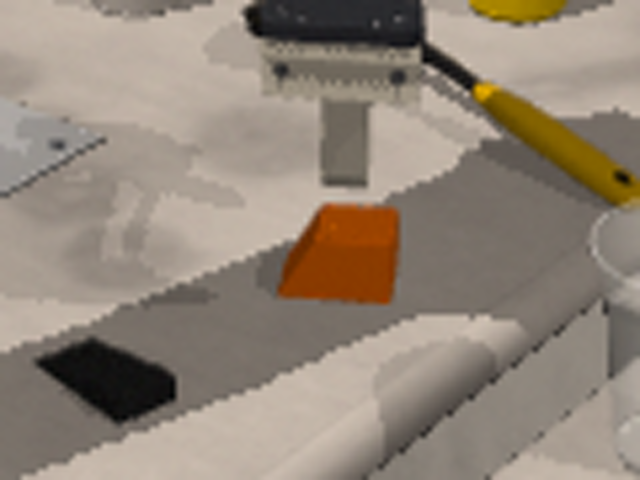

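Crop: the finger (345,150) hangs right above the orange wedge's flat top (355,225) and is aligned with it. The spoon handle is clear. Descend and grip.

```bash
python3 -m crank '[0,0,-30,0,0,0, 0,0,-55,0,0,0, 0,0,-72,0,0,0, 0,0,-80,0,0,0, 0,0,-81,0,0,0]' && python3 -m crank '[0,0,0,0,0,0, 0,0,0,0,0,0, 0,0,0,0,0,0, 0,0,0,0,0,0, 0,0,0,0,0,0]' 0 25
```

```text
clock: 3.72
tcp_pos: [0.5789, -0.1853, 0.0092]
ee_rot: [[-0.516, 0.857, 0.001], [0.857, 0.516, -0.0], [-0.0, 0.0, -1.0]]
force: [-1.1, -0.1, -0.3]
finger_gap: 0.998
grasp_force: 0.0
clock: 4.35
tcp_pos: [0.5785, -0.1852, 0.0088]
ee_rot: [[-0.516, 0.857, 0.0], [0.857, 0.516, 0.0], [0.0, 0.0, -1.0]]
force: [-0.2, 0.0, 0.8]
finger_gap: 0.508
grasp_force: 0.0
```

```bash
python3 -m crank '[0,0,0,0,0,0, 0,0,0,0,0,0, 0,0,0,0,0,0, 0,0,0,0,0,0, 0,0,0,0,0,0]' && python3 -m crank '[0,0,20,0,0,0, 0,0,50,0,0,0, 0,0,80,0,0,0, 0,0,100,0,0,0, 0,0,100,0,0,0]'
```

```text
clock: 4.97
tcp_pos: [0.5786, -0.1852, 0.0088]
ee_rot: [[-0.516, 0.857, 0.0], [0.857, 0.516, 0.0], [-0.0, 0.0, -1.0]]
force: [0.5, 0.2, 0.4]
finger_gap: 0.432
grasp_force: 25.0
clock: 5.6
tcp_pos: [0.5798, -0.1857, 0.111]
ee_rot: [[-0.516, 0.857, 0.004], [0.857, 0.516, -0.001], [-0.003, 0.003, -1.0]]
force: [-0.1, -0.2, -2.5]
finger_gap: 0.437
grasp_force: 25.0
```

```bash
python3 -m crank '[-5,45,0,0,0,-6, -10,95,0,0,0,-13, -15,145,0,0,0,-20, -20,195,0,0,0,-26, -23,246,0,0,0,-31]' && python3 -m crank '[0,0,-10,0,0,0, 0,0,-25,0,0,0, 0,0,-40,0,0,0, 0,0,-45,0,0,0, 0,0,-45,0,0,0]'
python3 - <<'E'
from h import *
t=status.get_state()['tcp_pos'];print(t)
for n in('top','scene'):
    im,P=cloud(n); cv2.imwrite('pics/%s3.png'%n,im[...,::-1])
    for x in finder.tip_of('chock',n): print(n,np.round(x['centre'],3),round(x['score'],2))
    hsv=cv2.cvtColor(im,cv2.COLOR_RGB2HSV)
    m=(abs(P[...,0]-.557)<.08)&(P[...,1]>-.02)&(P[...,1]<.125)&(hsv[...,1]>150)&(hsv[...,0]<20)&(P[...,2]>.02)
    Q=P[m]; print(len(Q),np.percentile(Q,[2,98],axis=0))
    for x in finder.tip_of('tin_c_center',n): print(n,np.round(x['centre'],3),round(x['score'],2))
o=cv2.resize(im[140:230,130:250],(640,480),interpolation=cv2.INTER_CUBIC);cv2.imwrite('pics/crop3.png',o[...,::-1])
E
```

```text
clock: 6.22
tcp_pos: [0.554, 0.0621, 0.1075]
ee_rot: [[0.002, 1.0, -0.002], [1.0, -0.002, -0.001], [-0.001, -0.002, -1.0]]
force: [1.0, -0.2, -1.4]
finger_gap: 0.434
grasp_force: 25.0
clock: 6.85
tcp_pos: [0.5551, 0.0596, 0.063]
ee_rot: [[0.001, 1.0, -0.001], [1.0, -0.001, -0.0], [-0.0, -0.001, -1.0]]
force: [0.9, -0.2, -0.7]
finger_gap: 0.437
grasp_force: 25.0
[0.55507227 0.05964714 0.06300874]
top [ 0.558 -0.592 -0.002] 0.81
top [ 0.609 -0.503 -0.002] 0.56Traceback (most recent call last):
  File "<stdin>", line 8, in <module>
    return _quantile_unchecked(
        a, q, axis, out, overwrite_input, method, keepdims, weights)
    return _ureduce(a,
                    func=_quantile_ureduce_func,
    ...<5 lines>...
                    overwrite_input=overwrite_input,
                    method=method)
    r = func(a, **kwargs)
    result = _quantile(arr,
                       quantiles=q,
    ...<2 lines>...
                       out=out,
                       weights=wgt)
    slices_having_nans = np.isnan(arr[-1, ...])
                                  ~~~^^^^^^^^^
IndexError: index -1 is out of bounds for axis 0 with size 0
```

```bash
cat > m.py <<'E'
from h import *
import sys
k=sys.argv[1]
print(status.get_state()['tcp_pos'])
for n in('top','scene'):
    im,P=cloud(n); np.savez('pics/%s_%s.npz'%(n,k),im=im,P=P)
    for t in('chock','tin_c_center'):
        for x in finder.tip_of(t,n)[:4]: print(n,t,np.round(x['centre'],3),round(x['score'],2))
    hsv=cv2.cvtColor(im,cv2.COLOR_RGB2HSV)
    m=(abs(P[...,0]-.557)<.08)&(P[...,1]>-.02)&(P[...,1]<.125)&(hsv[...,1]>150)&(hsv[...,0]<20)&(P[...,2]>.007)
    if m.sum()>5: Q=P[m]; print(n,len(Q),np.round(np.percentile(Q,[2,50,98],axis=0),4))
o=cv2.resize(im[140:230,130:250],(640,480),interpolation=cv2.INTER_CUBIC);cv2.imwrite('pics/crop_%s.png'%k,o[...,::-1])
E
python3 m.py a
```

```text
[0.55583947 0.06020687 0.06395163]
top chock [ 0.556 -0.589  0.001] 0.79
top chock [ 0.664 -0.396  0.001] 0.67
top chock [ 0.608 -0.506 -0.003] 0.54
scene chock [ 0.557 -0.589  0.004] 0.91
scene chock [0.558 0.076 0.054] 0.76
scene chock [ 0.607 -0.506  0.002] 0.71
scene chock [ 0.662 -0.394 -0.001] 0.64
scene tin_c_center [0.556 0.15  0.03 ] 0.93
scene 232 [[0.5074 0.0336 0.0579]
 [0.5494 0.0438 0.0837]
 [0.5758 0.0909 0.1592]]
```

View pics/crop_a.png

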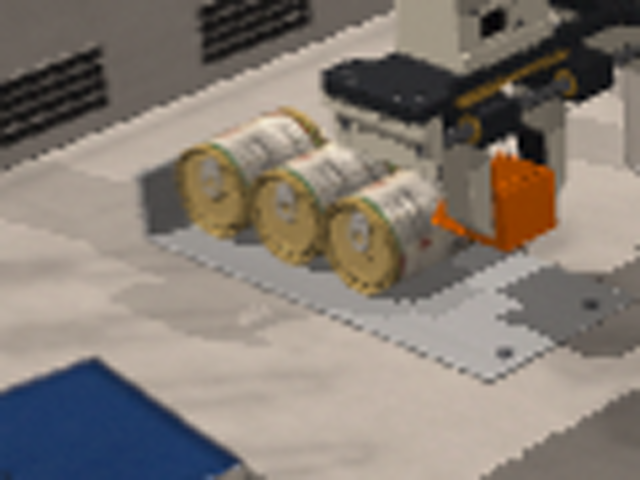

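Crop: the wedge (510,200) is held upright, its slope facing the last tin (380,235), over the tray floor. The tins are undisturbed. Lower it.

```bash
python3 -m crank '[0,0,-20,0,0,0, 0,0,-35,0,0,0, 0,0,-43,0,0,0, 0,0,-47,0,0,0, 0,0,-49,0,0,0]' && python3 -m crank '[0,0,-1,0,0,0, 0,0,-2,0,0,0, 0,0,-3,0,0,0, 0,0,-3,0,0,0, 0,0,-3,0,0,0]'
```

```text
clock: 7.88
tcp_pos: [0.5556, 0.0608, 0.0147]
ee_rot: [[-0.001, 1.0, 0.0], [1.0, 0.001, 0.0], [0.0, 0.0, -1.0]]
force: [-0.7, 0.3, -2.4]
finger_gap: 0.439
grasp_force: 25.0
clock: 8.5
tcp_pos: [0.5555, 0.0608, 0.0118]
ee_rot: [[-0.001, 1.0, 0.0], [1.0, 0.001, 0.0], [0.0, 0.0, -1.0]]
force: [-0.3, -1.0, -1.5]
finger_gap: 0.435
grasp_force: 25.0
```

```bash
python3 -m crank '[0,0,-1,0,0,0, 0,0,-1,0,0,0, 0,5,-1,0,0,0, 0,10,-1,0,0,0, 0,14,-1,0,0,0]' && python3 -m crank '[0,1,0,0,0,0, 0,2,0,0,0,0, 0,4,0,0,0,0, 0,4,0,0,0,0, 0,4,0,0,0,0]' && python3 m.py b
```

```text
clock: 9.12
tcp_pos: [0.5568, 0.0735, 0.0117]
ee_rot: [[0.0, 1.0, 0.002], [1.0, -0.0, -0.001], [-0.001, 0.002, -1.0]]
force: [0.3, -2.6, 6.2]
finger_gap: 0.435
grasp_force: 25.0
clock: 9.75
tcp_pos: [0.5569, 0.0776, 0.0117]
ee_rot: [[0.0, 1.0, 0.002], [1.0, -0.0, -0.001], [-0.001, 0.002, -1.0]]
force: [-0.2, -2.7, 5.3]
finger_gap: 0.435
grasp_force: 25.0
[0.55685249 0.07763522 0.01172322]
top chock [ 0.663 -0.397  0.003] 0.82
top chock [ 0.555 -0.591 -0.   ] 0.58
top chock [ 0.609 -0.507 -0.   ] 0.57
top tin_c_center [0.554 0.151 0.03 ] 0.55
scene chock [ 0.664 -0.396 -0.   ] 0.81
scene chock [ 0.608 -0.507  0.001] 0.79
scene chock [ 0.557 -0.59   0.003] 0.74
scene chock [ 0.559  0.089 -0.   ] 0.51
scene tin_c_center [0.559 0.151 0.03 ] 0.62
scene 216 [[0.5062 0.0526 0.0084]
 [0.552  0.0605 0.0331]
 [0.5772 0.105  0.1075]]
```

View pics/crop_b.png

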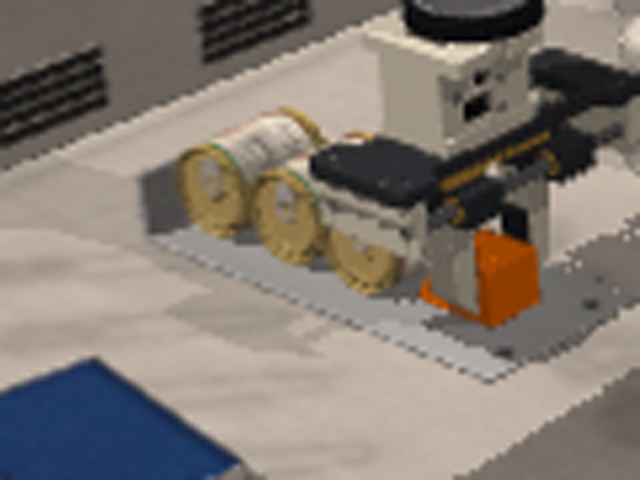

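Crop: the wedge sits flat on the tray, its toe (430,295) just short of the last tin (365,260). By measurement, origin to tin axis is about 60 mm, so about 12 mm remains.

```bash
python3 -m crank '[0,2,0,0,0,0, 0,4,0,0,0,0, 0,6,0,0,0,0, 0,8,0,0,0,0, 0,9,0,0,0,0]' && python3 -m crank '[0,0.5,0,0,0,0, 0,1,0,0,0,0, 0,1.5,0,0,0,0, 0,2,0,0,0,0, 0,2,0,0,0,0]'
```

```text
clock: 10.68
tcp_pos: [0.5569, 0.0864, 0.0117]
ee_rot: [[0.0, 1.0, 0.002], [1.0, -0.0, -0.001], [-0.001, 0.002, -1.0]]
force: [1.1, -3.9, 5.2]
finger_gap: 0.431
grasp_force: 25.0
clock: 11.3
tcp_pos: [0.5569, 0.0884, 0.0117]
ee_rot: [[0.0, 1.0, 0.003], [1.0, -0.0, -0.001], [-0.001, 0.003, -1.0]]
force: [0.6, -3.8, 5.9]
finger_gap: 0.436
grasp_force: 25.0
```

```bash
python3 -m crank '[0,0.5,0,0,0,0, 0,1,0,0,0,0, 0,1,0,0,0,0, 0,1,0,0,0,0, 0,1,0,0,0,0]' && python3 m.py c
python3 - <<'E'
import numpy as np
for k in ('a','b','c'):
    z=np.load('pics/scene_%s.npz'%k); P=z['P'];im=z['im'].astype(int)
    o=(abs(P[...,0]-.557)<.06)&(P[...,1]>0)&(P[...,1]<.11)&(im[...,0]>120)&(im[...,1]<.55*im[...,0])&(im[...,2]<50)&(P[...,2]>.012)
    Q=P[o]; h,e=np.histogram(Q[:,1],bins=np.arange(.02,.12,.003)); i=h.argmax(); 
    B=Q[abs(Q[:,1]-e[i]-.0015)<.005]; print(k,'back face y',np.median(B[:,1]),len(B),'x',np.percentile(B[:,0],[3,97]))
E
```

```text
clock: 11.92
tcp_pos: [0.5569, 0.0894, 0.0118]
ee_rot: [[0.0, 1.0, 0.003], [1.0, -0.0, -0.001], [-0.001, 0.003, -1.0]]
force: [0.5, -3.7, 5.8]
finger_gap: 0.436
grasp_force: 25.0
[0.55688076 0.08939117 0.01175245]
top chock [ 0.666 -0.398 -0.   ] 0.89
top chock [ 0.559 -0.588 -0.001] 0.82
top chock [ 0.607 -0.505 -0.001] 0.58
top tin_c_center [0.555 0.15  0.034] 0.43
scene chock [ 0.608 -0.507 -0.   ] 0.88
scene chock [ 0.664 -0.394  0.001] 0.76
scene chock [0.556 0.104 0.001] 0.74
scene chock [ 0.559 -0.589  0.003] 0.67
scene tin_c_center [0.556 0.149 0.031] 0.68
scene 216 [[0.5095 0.0638 0.0077]
 [0.5537 0.0725 0.0336]
 [0.5812 0.1199 0.1074]]
a back face y 0.042572864529233034 122 x [0.53486793 0.57357925]
b back face y 0.059672676883995246 102 x [0.5352395  0.57401538]
c back face y 0.07164010930720233 99 x [0.53632308 0.57491608]
```

Distance from origin to tin axis is now about 48 mm (back face at y=0.0716, tin at 0.149–0.150), and it is centred in x. Release and lift.

```bash
python3 -m crank '[0,0,0,0,0,0, 0,0,0,0,0,0, 0,0,0,0,0,0, 0,0,0,0,0,0, 0,0,0,0,0,0]' 80 && python3 -m crank '[0,0,3,0,0,0, 0,0,25,0,0,0, 0,0,60,0,0,0, 0,0,100,0,0,0, 0,0,150,0,0,0]' && python3 -m crank '[0,-45,20,0,0,0, 0,-90,40,0,0,0, 0,-140,40,0,0,0, 0,-190,40,0,0,0, 0,-230,40,0,0,0]' && python3 m.py d
python3 - <<'E'
import numpy as np,cv2
from scipy.optimize import least_squares
for n in('top','scene'):
    z=np.load('pics/%s_d.npz'%n); P=z['P'];im=z['im'].astype(int)
    o=(abs(P[...,0]-.557)<.06)&(P[...,1]>.04)&(P[...,1]<.14)&(im[...,0]>110)&(im[...,1]<.55*im[...,0])&(im[...,2]<60)&(P[...,2]>.034)
    t=P[o]; print(n,'top face (mm)',cv2.minAreaRect((t[:,:2]*1000).astype(np.float32)),t.mean(0))
    for y0 in (.150,.207,.265):
        T=P[(P[...,2]>.042)&(P[...,2]<.075)&(abs(P[...,0]-.557)<.025)&(abs(P[...,1]-y0)<.022)]
        f=least_squares(lambda p:np.hypot(T[:,1]-p[0],T[:,2]-p[1])-.0285,[y0,.032],loss='soft_l1',f_scale=.002); print(f.x)
E
```

```text
clock: 12.85
tcp_pos: [0.5553, 0.0909, 0.0107]
ee_rot: [[-0.001, 1.0, -0.0], [1.0, 0.001, 0.0], [0.0, -0.0, -1.0]]
force: [0.4, -0.6, -0.1]
finger_gap: 0.797
grasp_force: 0.0
clock: 13.48
tcp_pos: [0.5546, 0.0906, 0.1615]
ee_rot: [[-0.001, 1.0, -0.002], [1.0, 0.001, -0.0], [-0.0, -0.002, -1.0]]
force: [0.9, 0.0, -0.4]
finger_gap: 0.801
grasp_force: 0.0
clock: 14.1
tcp_pos: [0.5551, -0.1416, 0.2012]
ee_rot: [[0.001, 1.0, 0.001], [1.0, -0.001, -0.0], [-0.0, 0.001, -1.0]]
force: [-0.2, -0.3, 0.5]
finger_gap: 0.8
grasp_force: 0.0
[ 0.55507693 -0.14162311  0.20124893]
top chock [0.556 0.098 0.006] 0.73
top chock [ 0.609 -0.506  0.002] 0.71
top chock [ 0.555 -0.589  0.   ] 0.67
top chock [ 0.663 -0.397  0.001] 0.53
top tin_c_center [0.558 0.15  0.033] 0.84
top 256 [[0.536  0.0692 0.0152]
 [0.5539 0.0912 0.0386]
 [0.5745 0.118  0.0453]]
scene chock [0.555 0.268 0.028] 0.74
scene chock [ 0.56  -0.589  0.004] 0.69
scene chock [ 0.662 -0.392 -0.   ] 0.66
scene chock [ 0.559  0.1   -0.   ] 0.63
scene tin_c_center [0.557 0.149 0.032] 0.92
scene 282 [[0.5341 0.0665 0.0084]
 [0.5449 0.0819 0.0299]
 [0.5769 0.1202 0.0427]]
top top face (mm) ((555.3894653320312, 90.9118881225586), (44.101539611816406, 39.74939727783203), 88.85640716552734) [0.55524935 0.08921109 0.03992271]
[0.1464408  0.03218082]
[0.20699424 0.03190596]
[0.26485874 0.03190007]
scene top face (mm) ((555.6355590820312, 87.35234832763672), (41.99304962158203, 42.47452926635742), 1.4406359195709229) [0.55301976 0.08642071 0.03935322]
[0.14977638 0.03269543]
[0.20883338 0.03288558]
[0.26672853 0.03214288]
```

View pics/crop_d.png

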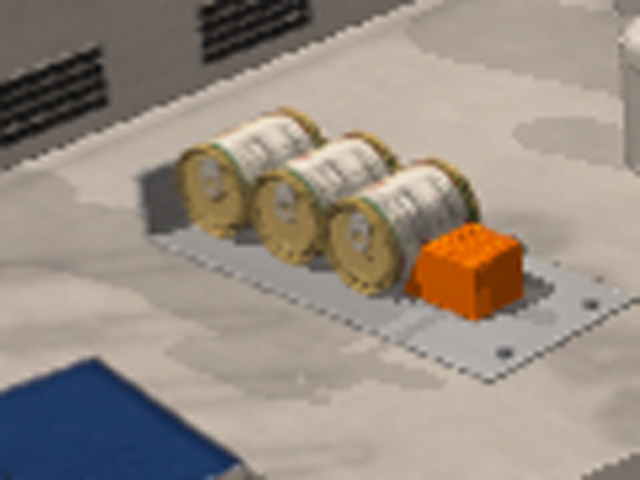

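Crop: the wedge (470,270) sits flat, square and centred against the last tin (405,225), and the tins haven't moved. The distance is about 48 mm, so I'm handing in.

```bash
python3 -c "
from plant import close_job
print(close_job())"
```

```text
the job is handed in; nothing more can be done
None
```

The tall orange wedge is flat on the tray, square and centred against the last tin: I measured about 48 mm from its origin to the tin axis (touching is 47). The tins measured unmoved within a few millimetres, and I handed the job in at about 14.5 s; no verdict came back.

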